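Refit the access cover on the sloping pipe boxing

TASK

Put the loose access cover back on the sloping pipe boxing under the basin: tuck its tongue under the lip at the low end of the opening, then bring the high end down and press it past the sprung roller so that the cover sits fully home, flush and square in its recess; the panel has shifted sideways on its slotted screws, so find where the recess really is. Do it without forcing the cover, let go of it, and leave the hex key case, pot and funnel where they stand.

Things in the scene. Friction and masses are not known exactly. Their poses are not given: they have to be found in the camera images.
- cover: Loose white plate 150 (x) x 110 (y) x 15 mm, 0.26 kg, at first flat on the floor, rib up. Origin: centre of the plate's underside; z out of the outer face, x to the high end. High end: tab 50 mm wide, z 0 to 6, sticks out 10 mm to x = 85 mm. Low end: see tongue_end. Grip: see rib_top.
- slope: Fixed tilted frame of the white boxing: x up its 22 degree slope, y level, z outward normal; origin 66 mm above the floor, boxing 127 mm high. The 250 x 190 mm panel with the recess hangs here on slotted screws, shifted along y by an unknown d (-14 to +14 mm, differs each time, stays put, not reported: see or feel it). Seated, the cover's origin is at (0, d, 0), axes agreeing.
- seat_mid (a point): Point (0, 0, 0) of the slope frame. The recess, mm in the slope frame: seat ledge z = 0 round a hole x -45 to 60, y d+-42; panel face z = 15; side walls y = d+-57; high wall x = 77 (gap |y-d| < 28 for the tab); at the low end a lip, z 10 to 15, reaches x = -82, over a slot (z 0 to 10) that ends at a wall x = -92.5. The tongue goes under the lip with the high end raised (10 degrees suits).
- catch (a joint): Sprung roller at the high end: radius 8, 40 mm long (y), axis at x = 90, y middle d, z = 13.5 mm in the slope frame at joint 0. Slides up the slope (joint grows to 0.008 m) against 2.4 to 5 N as the tab is pressed past, then springs back over it. Unpressed, the cover rests on it, high end about 20 mm up; 4 to 9 N at press_point takes it past.
- press_point (a point): Point on the cover's outer face, cover frame (45, 0, 15) mm: between rib and high end, where to press.
- rib_top (a point): Centre of the top of the cover's wooden grip rib: rib 20 (x) x 70 (y) mm, z 15 to 50 mm in the cover frame, in the middle of the plate. This point: cover frame (0, 0, 50) mm.
- tongue_end (a point): End of the cover's tongue, middle of its underside edge, cover frame (-91, 0, 0) mm. The tongue is 60 mm wide (y), 5 mm thick (z 0 to 5) and sticks out 16 mm from the plate's low end (x = -75).
- hex_case: Bystander: black plastic hex key case, 110 x 55 x 22 mm, origin under its centre.
- pot: Bystander: small ceramic pot, rim radius 42, 75 mm high, origin under its centre.
- funnel: Bystander: red plastic funnel standing on its mouth, radius 52, 115 mm high, origin under its centre.
There are look-alikes about, which are no part of the job. Of the things that look like the cover, take the one that is farthest from the robot's base at the start.

How it is judged:
By the outcome, as a careful person would: the job done as asked, in the order asked, and still so for the second after the job is handed in, with the robot touching nothing.
It also fails if it takes over 72 s, if anything falls off the work surface, if the arm or the gripper's body presses on something with over 40 N, if the wrist force passes 120 N, or if a joint passes its speed limit or range.

ROBOT

A 6-joint arm with a two-finger parallel gripper is mounted at the origin on the work surface. World frame = base frame: x ahead of the robot, y to its left, z up, the work surface at z = 0. Lengths are in m, angles in rad, forces in N, time in s.
With the tool pointing down it reaches from about 0.25 to 0.775 m from the base axis. Payload 4 kg.
Tool frame: the origin (TCP) lies midway between the tips of the shut fingers; the grasp point (between the pads) lies 19 mm behind it (grip_point_offset is the distance from the TCP to the grasp point, in m); z points along the fingers, y is the line along which they close (so a half turn about z gives the same grasp; the last joint's range is limited). The gripper opens to 94 mm and grips with 3 to 60 N. Pads are 16 mm wide; open, the fingers measure 119 mm over their backs; the gripper's body (75 mm by 177 mm) begins 78 mm behind the grasp point.
Start: joints at [-1.311, 0.087, 1.371, -0, 1.684, -0.103], TCP at [0.195, -0.514, 0.206] pointing down, gripper open.
Joint ranges: [-3.1, 3.1], [-0.76, 2.03], [0.27, 2.55], [-1.08, 4.22], [0.17, 2.65], [-2.57, 2.57]. Speed limits (rad/s): [2.79, 2.79, 3.14, 3.14, 3.14, 3.14].

INTERFACE

Orientations are given as [roll, pitch, yaw] about the fixed x, y, z axes, in that order (R = Rz(yaw) Ry(pitch) Rx(roll)).
In Python, from bench import * gives the robot as it stands.
- The arm moves only by the tool carry_out, never from a script. Its argument "commands" is a list of rows, each a list of 6 numbers: the shift along the tool's x, y, z in m, then the turn, a rotation vector about the tool's x, y, z in rad. In form: [[tx, ty, tz, rx, ry, rz], ...]. A call has exactly 5 rows; each row is the pose to reach, as a shift and turn from the pose commanded when the call began, along the tool's axes at that moment; what a row does not reach only later rows make up. A row lasts 1/10 s, in which the tool goes at most 50 mm and 8.59 degrees, less where a joint would pass 70% of its speed; a pose out of reach is approached as far as the arm can. A call with a gripper value outside its range is refused whole. "jaw" is the opening, from 0 (shut) to 1 (fully open), set as the call begins (left out, the last holds). The fingers move at their own pace and stop on an object; the grip force is fixed at half the most. Time passes only in rows, so rows that repeat a pose let the fingers close, or fill a call up. It gives the time, the measured TCP pose, the force, the opening and the grip force at its end, in the units of the state.
- get_obs(): the state, without advancing time (a new reading comes with each control period).
- snapshot(name): name is "scene" or "top" or "wrist"; returns a dict with "img" (384x512x3 uint8, red, green, blue), "range_z" (384x512 float32, m along the optical axis (not along the pixel's ray), 0 where there is no reading), "fx", "fy", "cx", "cy" (pixels), "R" (3x3) and "t" (3): a world point X has camera coordinates R X + t. Camera axes: x right, y down, z forward; pixel columns grow to the right and rows downward; lengths in m; the calibration is good to about 2 mm. The wrist camera is an equidistant fisheye: a pixel r from the principal point sees the ray r / f radians off the axis. A picture is of the moment at which its call begins.
- close_job(): hands the job in; it is judged then, once.
The state is a dict: "time": time; "joint_positions": joint angles; "qvel": joint speeds; "joint_torque": joint torques, N m; "tool_pos": TCP position; "ee_rot": TCP orientation; "wrist_force": force on the tool from outside, world axes, zero at the start; "wrist_torque": the same for the moment, N m; "width": finger opening in m; "finger_force": force on a finger pad.
Only numpy, scipy, OpenCV 4.12 (cv2) and the standard library are available. Lean on these libraries where they do the work, as an engineer would, in place of code of your own. Each camera call takes 0.05 s, during which the arm holds its last target. There are 200 camera calls.

## Working session

There is one attempt and no reset: what is moved stays moved. The work goes in short steps, Python scripts to look and compute and a tool call to move; the robot and the scene stay as the last step left them, time stands still between calls to the robot, and variables do not carry over. Pictures are saved under pics/ and viewed, at most 10 in all, crops included, and the job is handed in when it is done.

Besides the shell and the picture viewer there is one more tool, called after "Request:" by a JSON object that holds its "api" and its "payload". carry_out: Moves the arm, as the interface text tells. Its arguments: {"type":"object","properties":{"commands":{"type":"array","items":{"type":"array","items":{"type":"number"}}},"jaw":{"type":"number"}},"required":["commands"]}

```bash
mkdir -p pics; ls; python3 - <<'E'
from bench import *
import cv2,numpy as np,pickle
o=get_obs();print({k:np.round(v,3) for k,v in o.items()})
S={n:snapshot(n) for n in("scene","top","wrist")}
pickle.dump(S,open('s0.pkl','wb'))
for n in S:
  print(n,S[n]['fx'],S[n]['cx'],S[n]['cy'],np.round(S[n]['R'],3).tolist(),np.round(S[n]['t'],3))
im=np.hstack([S['scene']['img'],S['top']['img']])
for n in("scene","top"): cv2.imwrite(f'pics/{n}0.png',cv2.resize(S[n]['img'],(800,600),interpolation=cv2.INTER_CUBIC)[...,::-1])
E
```

```text
pics
{'time': np.float64(0.0), 'joint_positions': array([-1.311,  0.088,  1.372, -0.   ,  1.684, -0.103]), 'qvel': array([ 0.   ,  0.001, -0.   , -0.001,  0.001,  0.001]), 'joint_torque': array([ 2.0000e-03, -3.4018e+01, -3.0243e+01,  7.2000e-02,  3.3000e-02,
       -0.0000e+00]), 'tool_pos': array([ 0.195, -0.514,  0.204]), 'ee_rot': array([-3.139, -0.   ,  0.363]), 'wrist_force': array([-0.267,  0.78 , -0.153]), 'wrist_torque': array([-0.013,  0.011, -0.017]), 'finger_force': np.float64(0.0), 'width': np.float64(0.094)}
scene 418.5652144491015 254.86163918452556 189.01507113031974 [[0.156, 0.988, 0.014], [0.851, -0.127, -0.51], [-0.501, 0.092, -0.86]] [-0.089 -0.376  1.386]
top 461.25349449557984 254.1531594287641 190.70007824267475 [[-0.006, -1.0, -0.004], [-0.99, 0.006, -0.14], [0.14, 0.003, -0.99]] [0.026 0.502 1.475]
wrist 297.3186396354542 255.04735473724452 192.27303553444622 [[0.354, -0.935, -0.001], [-0.906, -0.344, 0.248], [-0.232, -0.087, -0.969]] [-0.549 -0.025  0.391]
```

View pics/scene0.png

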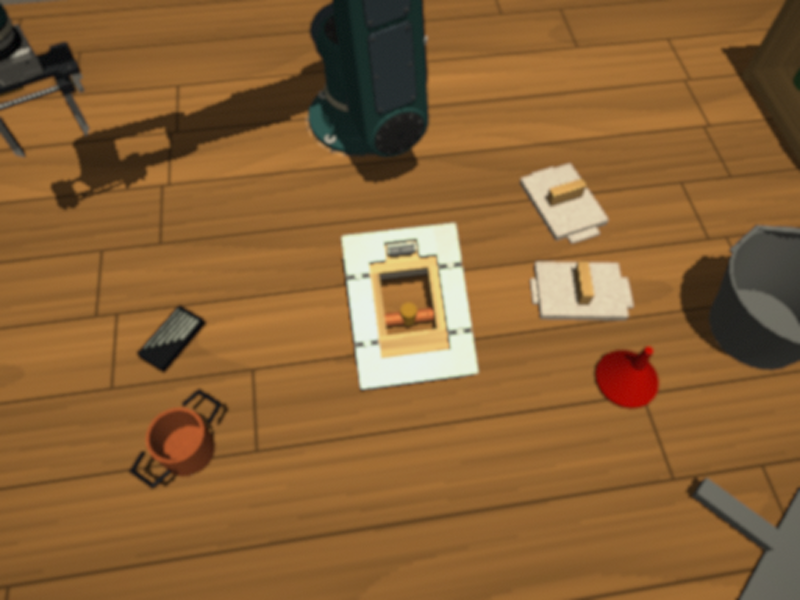

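View pics/top0.png

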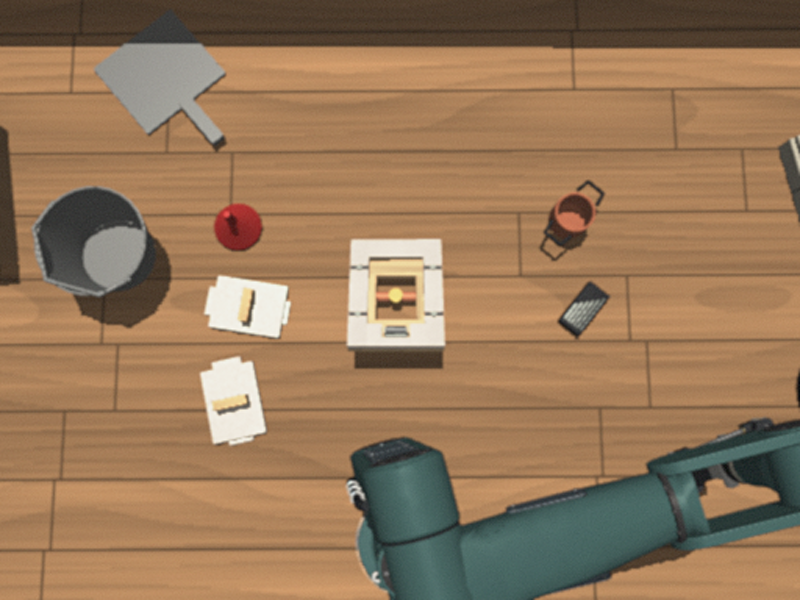

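The scene view shows two covers. The one at (583,290) in scene and (248,307) in top is farther from the base, so that's the target; the other is the look-alike. The funnel stands just beyond it. The boxing is at top (396,295), with its roller end (396,330) toward the robot.

```bash
cat > h.py <<'E'
import numpy as np,cv2
def cloud(s):
    v,u=np.mgrid[0:384,0:512].astype(float); z=s['range_z'].astype(float)
    a=(u-s['cx'])/s['fx']; b=(v-s['cy'])/s['fy']
    return (np.stack([a*z,b*z,z],-1)-s['t'])@s['R']   # world
def proj(s,X,fish=False):
    c=np.asarray(X)@s['R'].T+s['t']
    if fish:
        r=np.hypot(c[...,0],c[...,1])+1e-12; k=np.arctan2(r,c[...,2])/r
    else: k=1/c[...,2]
    return np.stack([s['fx']*c[...,0]*k+s['cx'],s['fy']*c[...,1]*k+s['cy']],-1).astype(np.float32)
def rectify(s,o,ex,ey,xr,yr,mm,fish=False):
    """image with rows = ex from xr[0] to xr[1], cols = ey; mm metres per pixel"""
    gx,gy=np.meshgrid(np.arange(*xr,mm),np.arange(*yr,mm),indexing='ij')
    p=proj(s,o+gx[...,None]*ex+gy[...,None]*ey,fish)
    return cv2.remap(s['img'],p[...,0],p[...,1],cv2.INTER_LINEAR)
E
python3 - <<'E'
import pickle,numpy as np,cv2
from h import *
S=pickle.load(open('s0.pkl','rb'))
for n in('top','scene'):
    s=S[n];P=cloud(s);im=s['img'].astype(int);sat=im.max(-1)-im.min(-1)
    print(n)
    w=(sat<45)&(im.min(-1)>120)&(s['range_z']>0)
    k,l,st,c=cv2.connectedComponentsWithStats(w.astype(np.uint8))
    for i in range(1,k):
        if st[i,4]<300: continue
        Q=P[l==i]; m=Q.mean(0)
        if Q[:,2].max()>0.35: continue
        r=cv2.minAreaRect((Q[:,:2]*1000).astype(np.float32))
        print(st[i],np.round(m,4),'z',np.round(np.percentile(Q[:,2],[2,50,98]),4),np.round(r[0],1),np.round(r[1],1),round(r[2],2))
        if 0.05<m[2]<.14:
            A=np.c_[Q[:,:2],np.ones(len(Q))];co=np.linalg.lstsq(A,Q[:,2],rcond=None)[0]
            print(' plane',co,'tilt',np.degrees(np.arctan(np.hypot(*co[:2]))),'az',np.degrees(np.arctan2(co[1],co[0])))
    # objects
    for nm,mk in(('red',(im[...,0]>120)&(im[...,1]<40)),('rib',0)):
        if nm=='red':
            Q=P[mk&(P[...,2]<.14)&(P[...,2]>.0)];print('funnel',np.round(np.median(Q,0),3),np.round(Q.min(0),3),np.round(Q.max(0),3))
s=S['top']
a=rectify(s,np.array([.5,.28,.015]),np.array([-1,0,0.]),np.array([0,-1.,0]),(-.12,.12),(-.13,.13),.0005)
P=cloud(s)
cv2.imwrite('pics/cov.png',a[...,::-1]);print(a.shape)
E
```

```text
top
[  60   28   84   63 3121] [0.9955 0.5456 0.0123] z [0.0031 0.0108 0.0346] [970.3 550.6] [297.8 236.6] 88.8
[  54  145   39   41 1176] [0.6028 0.6312 0.0144] z [-0.0006  0.0068  0.1533] [597.4 609.5] [183.2 147.4] 62.1
[ 222  153   63   69 2403] [0.5061 0.0253 0.083 ] z [0.0346 0.0848 0.1277] [512.5  30.2] [198.5 233.6] 89.64
 plane [-0.39583281 -0.00201179  0.28337685] tilt 21.595537925031948 az -179.70880097134503
[ 131  177   55   39 1479] [0.4892 0.3402 0.0147] z [0.001  0.0154 0.0234] [491.8 343.1] [179.7 114.9] 80.63
[ 129  229   42   56 1561] [0.2902 0.3661 0.0145] z [0.0014 0.0149 0.0228] [291.3 369.4] [177.4 118. ] 12.05
funnel [0.635 0.358 0.027] [0.617 0.317 0.012] [0.665 0.407 0.065]
scene
[ 219  144   87  105 4460] [0.5122 0.0233 0.0766] z [0.0036 0.0751 0.1261] [462.5  36.9] [216.3 331.2] 88.6
 plane [-0.35574166 -0.0143182   0.25914613] tilt 19.597239346596023 az -177.69515395767496
funnel [0.681 0.351 0.031] [0.641 0.315 0.009] [0.713 0.411 0.117]
(480, 520, 3)
```

```bash
python3 - <<'E'
import pickle,numpy as np,cv2
from h import *
S=pickle.load(open('s0.pkl','rb'));s=S['top']
a=rectify(s,np.array([.49,.342,.015]),np.array([-1,0,0.]),np.array([0,-1.,0]),(-.12,.12),(-.13,.13),.00065)
c,t=np.cos(np.radians(22)),np.sin(np.radians(22))
b=rectify(s,np.array([.514,.03,.080]),np.array([-c,0,t]),np.array([0,-1.,0]),(-.16,.16),(-.13,.13),.00065)
def grid(i,x0,y0):
    for k in range(-200,201,20):
        r=int((k/1000-x0)/.00065); q=int((k/1000-y0)/.00065)
        if 0<=r<i.shape[0]: cv2.line(i,(0,r),(8 if k else 20,r),(255,0,0),1)
        if 0<=q<i.shape[1]: cv2.line(i,(q,0),(q,8 if k else 20),(255,0,0),1)
grid(a,-.12,-.13);grid(b,-.16,-.13)
a=cv2.copyMakeBorder(a,0,b.shape[0]-a.shape[0],0,0,cv2.BORDER_CONSTANT)
im=np.hstack([a,b]);print(im.shape);cv2.imwrite('pics/rect.png',im[:600,:800,::-1])
E
```

```text
(493, 802, 3)
```

View pics/rect.png

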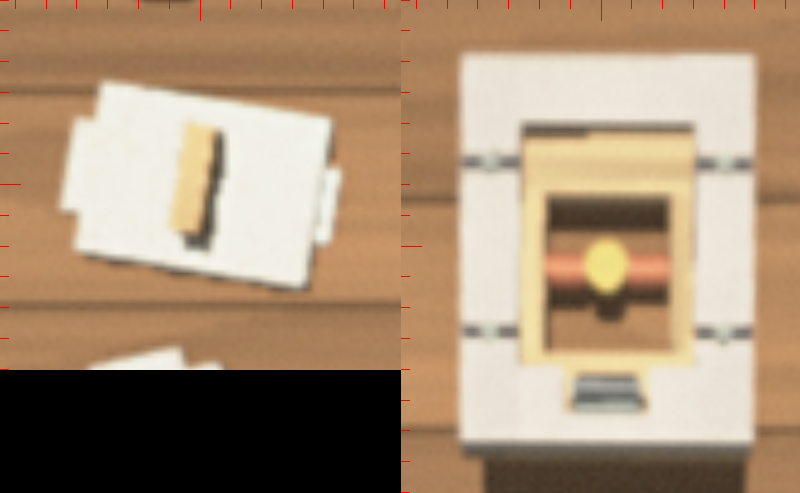

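The left crop shows the cover with corners near (103,82), (331,118), (308,290) and (76,252). The wide tongue is on the left (+y) and the narrow tab on the right, so the cover x axis is at about -99° and its centre at (0.489, 0.339). The right crop shows the recess between columns 522 and 694, which puts its middle at y≈0.025. Next is a closer look from the wrist over the boxing.

```bash
cat > plan.py <<'E'
import numpy as np
from scipy.spatial.transform import Rotation as Ro
E=lambda r,p,y: Ro.from_euler('xyz',[r,p,y])
def plan(p0,R0,wps,dig=4):
    """print one row per call (tool-frame shift + rotvec), chaining the rounded commands"""
    p=np.array(p0,float);R=R0
    for q,Q in wps:
        sh=np.round(R.inv().apply(np.array(q)-p),dig);rv=np.round((R.inv()*Q).as_rotvec(),dig)
        n=max(np.linalg.norm(sh)/.05,np.degrees(np.linalg.norm(rv))/8.59)
        print(list(map(float,sh))+list(map(float,rv)),'rows %.1f'%n)
        p=p+R.apply(sh);R=R*Ro.from_rotvec(rv)
    print('end',np.round(p,4).tolist(),np.round(R.as_euler('xyz'),4).tolist());return p,R
E
python3 -c "
from plan import *;P=np.pi
plan([.195,-.514,.206],E(P,0,.363),[([.29,-.36,.30],E(P,0,.9)),([.42,-.18,.28],E(P,0,1.4)),([.50,-.08,.25],E(P,0,P/2))],3)"
```

```text
[0.143, -0.11, -0.094, -0.0, 0.0, -0.537] rows 4.1
[0.222, -0.01, 0.02, -0.0, 0.0, -0.5] rows 4.5
[0.112, 0.062, 0.03, -0.0, 0.0, -0.171] rows 2.6
end [0.4999, -0.0804, 0.25] [3.1416, 0.0, 1.571]
```

Request:
{"api": "carry_out", "payload": {"commands": [[0.143, -0.11, -0.094, 0, 0, -0.537], [0.143, -0.11, -0.094, 0, 0, -0.537], [0.143, -0.11, -0.094, 0, 0, -0.537], [0.143, -0.11, -0.094, 0, 0, -0.537], [0.143, -0.11, -0.094, 0, 0, -0.537]], "jaw": 0.5}}

```text
time: 0.65
tool_pos: [0.2925, -0.3582, 0.304]
ee_rot: [3.134, 0.001, 0.907]
wrist_force: [0.3, -0.2, 0.6]
width: 0.0574
finger_force: 0.0
```

Request:
{"api": "carry_out", "payload": {"commands": [[0.222, -0.01, 0.02, 0, 0, -0.5], [0.222, -0.01, 0.02, 0, 0, -0.5], [0.222, -0.01, 0.02, 0, 0, -0.5], [0.222, -0.01, 0.02, 0, 0, -0.5], [0.222, -0.01, 0.02, 0, 0, -0.5]]}}

```text
time: 1.15
tool_pos: [0.4211, -0.178, 0.278]
ee_rot: [-3.14, -0.001, 1.403]
wrist_force: [0.0, -1.1, 0.6]
width: 0.0467
finger_force: 0.0
```

Request:
{"api": "carry_out", "payload": {"commands": [[0.112, 0.062, 0.03, 0, 0, -0.171], [0.112, 0.062, 0.03, 0, 0, -0.171], [0.112, 0.062, 0.03, 0, 0, -0.171], [0.112, 0.062, 0.03, 0, 0, -0.171], [0.112, 0.062, 0.03, 0, 0, -0.171]]}}

```text
time: 1.65
tool_pos: [0.4999, -0.081, 0.2482]
ee_rot: [-3.139, 0.0, 1.571]
wrist_force: [-0.6, -0.3, 0.0]
width: 0.0471
finger_force: 0.0
```

```bash
python3 - <<'E'
from bench import *
from h import *
import pickle
o=get_obs();print({k:np.round(o[k],4) for k in('time','tool_pos','ee_rot','width','joint_positions','wrist_force')})
s=snapshot('wrist');pickle.dump(s,open('w1.pkl','wb'))
print(np.round(-s['R'].T@s['t'],4), np.round(s['R'],3).tolist())
c,t=np.cos(np.radians(22)),np.sin(np.radians(22))
o=np.array([.5085,.0255,.066]);ex=np.array([-c,0,t]);n=np.array([t,0,c])
b=rectify(s,o+.015*n,ex,np.array([0,-1.,0]),(-.14,.14),(-.115,.115),.0005,True)
b2=rectify(s,o,ex,np.array([0,-1.,0]),(-.14,.14),(-.08,.08),.0005,True)
im=np.hstack([b,b2])
for k in range(-100,101,20):
    r=int((k/1000+.14)/.0005);cv2.line(im,(0,r),(8 if k else 20,r),(255,0,0),1)
    for c0,h in((0,.115),(460,.08)):
        q=c0+int((k/1000+h)/.0005);cv2.line(im,(q,0),(q,8 if k else 20),(255,0,0),1)
print(im.shape);cv2.imwrite('pics/w1.png',im[:,:,::-1])
E
```

```text
{'time': np.float64(1.65), 'tool_pos': array([ 0.4999, -0.081 ,  0.2482]), 'ee_rot': array([-3.1389e+00,  3.0000e-04,  1.5711e+00]), 'width': np.float64(0.0471), 'joint_positions': array([-2.7200e-01, -1.2600e-02,  1.3899e+00, -1.0000e-03,  1.7669e+00,
       -2.7240e-01]), 'wrist_force': array([-0.6158, -0.3372,  0.0031])}
[ 0.5006 -0.009   0.428 ] [[1.0, -0.0, -0.003], [0.0, -0.969, 0.249], [-0.003, -0.249, -0.969]]
(560, 780, 3)
```

View pics/w1.png

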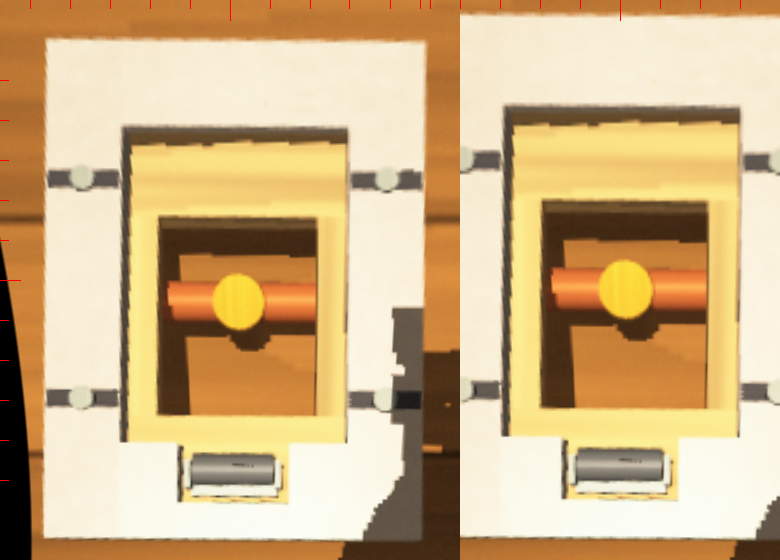

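The wrist view shows the panel at columns 44–426 and rows 39–540, with recess walls at columns 122 and 347. That puts the recess middle at y≈0.023, about 4.5 mm up-slope of my guess. I'll check it from a second yaw so any camera bias shows up.

```bash
python3 -c "
from plan import *;P=np.pi
plan([.5,-.08,.25],E(P,0,P/2),[([.56,-.02,.26],E(P,0,2.27)),([.61,.03,.27],E(P,0,2.98)),([.54,.22,.26],E(P,0,2.98)),([.53,.34,.23],E(P,0,2.98))],3)"
```

```text
[0.06, 0.06, -0.01, 0.0, 0.0, -0.699] rows 4.7
[0.006, 0.07, -0.01, -0.0, 0.0, -0.71] rows 4.7
[0.099, 0.177, 0.01, -0.0, 0.0, -0.0] rows 4.1
[0.03, 0.116, 0.03, -0.0, 0.0, -0.0] rows 2.5
end [0.5296, 0.3396, 0.23] [3.1416, 0.0, 2.9798]
```

Request:
{"api": "carry_out", "payload": {"commands": [[0.06, 0.06, -0.01, 0, 0, -0.699], [0.06, 0.06, -0.01, 0, 0, -0.699], [0.06, 0.06, -0.01, 0, 0, -0.699], [0.06, 0.06, -0.01, 0, 0, -0.699], [0.06, 0.06, -0.01, 0, 0, -0.699]]}}

```text
time: 2.2
tool_pos: [0.5601, -0.0226, 0.26]
ee_rot: [-3.142, 0.001, 2.272]
wrist_force: [-0.3, -1.2, 0.3]
width: 0.0465
finger_force: 0.0
```

Request:
{"api": "carry_out", "payload": {"commands": [[0.006, 0.07, -0.01, 0, 0, -0.71], [0.006, 0.07, -0.01, 0, 0, -0.71], [0.006, 0.07, -0.01, 0, 0, -0.71], [0.006, 0.07, -0.01, 0, 0, -0.71], [0.006, 0.07, -0.01, 0, 0, -0.71]]}}

```text
time: 2.7
tool_pos: [0.6099, 0.0268, 0.2701]
ee_rot: [-3.141, 0.001, 2.982]
wrist_force: [0.4, 0.6, -0.0]
width: 0.0471
finger_force: 0.0
```

```bash
python3 - <<'E'
from bench import *
import pickle
s=snapshot('wrist');o=get_obs();pickle.dump((s,o),open('w2.pkl','wb'))
E
```

Request:
{"api": "carry_out", "payload": {"commands": [[0.099, 0.177, 0.01, 0, 0, 0], [0.099, 0.177, 0.01, 0, 0, 0], [0.099, 0.177, 0.01, 0, 0, 0], [0.099, 0.177, 0.01, 0, 0, 0], [0.099, 0.177, 0.01, 0, 0, 0]]}}

```text
time: 3.25
tool_pos: [0.5387, 0.2229, 0.26]
ee_rot: [3.14, -0.0, 2.983]
wrist_force: [1.6, -0.1, 0.4]
width: 0.0472
finger_force: 0.0
```

Request:
{"api": "carry_out", "payload": {"commands": [[0.03, 0.116, 0.03, 0, 0, 0], [0.03, 0.116, 0.03, 0, 0, 0], [0.03, 0.116, 0.03, 0, 0, 0], [0.03, 0.116, 0.03, 0, 0, 0], [0.03, 0.116, 0.03, 0, 0, 0]]}}

```text
time: 3.75
tool_pos: [0.5306, 0.3372, 0.2296]
ee_rot: [-3.14, 0.001, 2.977]
wrist_force: [-0.3, 0.6, 0.1]
width: 0.0467
finger_force: 0.0
```

```bash
python3 - <<'E'
from bench import *
from h import *
import pickle
s3=snapshot('wrist');o3=get_obs();pickle.dump((s3,o3),open('w3.pkl','wb'))
s,o2=pickle.load(open('w2.pkl','rb'))
for o in(o2,o3): print(o['time'],np.round(o['tool_pos'],4),np.round(o['ee_rot'],4))
c,t=np.cos(np.radians(22)),np.sin(np.radians(22))
o=np.array([.5085,.0255,.066]);ex=np.array([-c,0,t]);n=np.array([t,0,c]);ey=np.array([0,-1.,0])
b=rectify(s,o+.015*n,ex,ey,(-.14,.14),(-.115,.115),.0005,True)
a=np.radians(-99.14);cx=np.array([np.cos(a),np.sin(a),0]);cy=np.array([cx[1],-cx[0],0])
b2=rectify(s3,np.array([.4894,.3391,.015]),cx,cy,(-.14,.14),(-.085,.085),.0005,True)
im=np.hstack([b,b2])
for k in range(-100,101,20):
    r=int((k/1000+.14)/.0005);cv2.line(im,(0,r),(8 if k else 20,r),(255,0,0),1)
    for c0,h in((0,.115),(460,.085)):
        q=c0+int((k/1000+h)/.0005);cv2.line(im,(q,0),(q,8 if k else 20),(255,0,0),1)
print(im.shape);cv2.imwrite('pics/w2.png',im[:,:,::-1])
E
```

```text
2.75 [0.6099 0.0267 0.2701] [-3.1410e+00  1.0000e-03  2.9842e+00]
3.8 [0.5309 0.3369 0.2302] [-3.1412e+00  1.3000e-03  2.9767e+00]
(560, 800, 3)
```

View pics/w2.png

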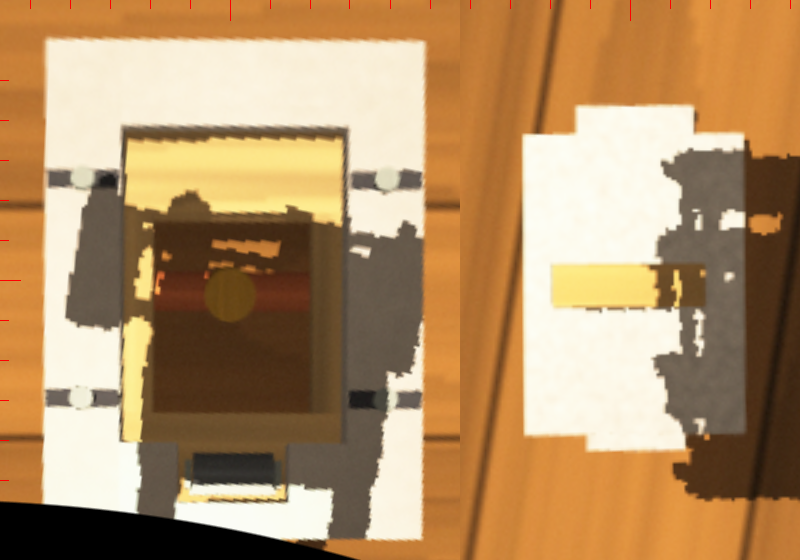

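Both wrist views agree: the recess is at the same pixels (columns 122–347, rows 127–441), so the slope origin is at about (0.504, 0.023, 0.066). The right crop has the plate at columns 523–745 and rows 134–434. The cover centre is therefore (0.487, 0.337), with its x axis at -99.6°. Next I grasp it.

```bash
python3 -c "
from plan import *;P=np.pi
plan([.5296,.3396,.23],E(P,0,2.9798),[([.4871,.3374,.09],E(P,0,2.973)),([.4871,.3374,.021],E(P,0,2.973))],4)"
```

```text
[0.0416, -0.009, 0.14, 0.0, -0.0, 0.0068] rows 2.9
[-0.0, -0.0, 0.069, -0.0, -0.0, 0.0] rows 1.4
end [0.4871, 0.3374, 0.021] [3.1416, 0.0, 2.973]
```

Request:
{"api": "carry_out", "payload": {"commands": [[0.0416, -0.009, 0.14, 0, 0, 0.007], [0.0416, -0.009, 0.14, 0, 0, 0.007], [0.0416, -0.009, 0.14, 0, 0, 0.007], [0.0416, -0.009, 0.14, 0, 0, 0.007], [0.0416, -0.009, 0.14, 0, 0, 0.007]]}}

```text
time: 4.3
tool_pos: [0.4884, 0.3354, 0.0904]
ee_rot: [-3.141, 0.001, 2.971]
wrist_force: [0.6, 0.4, 1.1]
width: 0.0471
finger_force: 0.0
```

Request:
{"api": "carry_out", "payload": {"commands": [[0, 0, 0.03, 0, 0, 0], [0, 0, 0.05, 0, 0, 0], [0, 0, 0.069, 0, 0, 0], [0, 0, 0.069, 0, 0, 0], [0, 0, 0.069, 0, 0, 0]]}}

```text
time: 4.8
tool_pos: [0.491, 0.3378, 0.0247]
ee_rot: [3.137, 0.006, 2.972]
wrist_force: [0.5, 0.1, 0.9]
width: 0.0469
finger_force: 0.0
```

Request:
{"api": "carry_out", "payload": {"commands": [[0, 0, 0, 0, 0, 0], [0, 0, 0, 0, 0, 0], [0, 0, 0, 0, 0, 0], [0, 0, 0, 0, 0, 0], [0, 0, 0, 0, 0, 0]], "jaw": 0}}

```text
time: 5.3
tool_pos: [0.4877, 0.3371, 0.0213]
ee_rot: [3.141, 0.001, 2.973]
wrist_force: [-0.8, 1.5, 2.8]
width: 0.0197
finger_force: 30.0
```

Request:
{"api": "carry_out", "payload": {"commands": [[0, 0, 0, 0, 0, 0], [0, 0, 0, 0, 0, 0], [0, 0, -0.01, 0, 0, 0], [0, 0, -0.02, 0, 0, 0], [0, 0, -0.03, 0, 0, 0]]}}

```text
time: 5.8
tool_pos: [0.4868, 0.3363, 0.0505]
ee_rot: [-3.14, -0.001, 2.973]
wrist_force: [0.0, 0.7, -1.9]
width: 0.0201
finger_force: 30.0
```

```bash
cat >> plan.py <<'E'
P=np.pi;C=np.cos(np.radians(22));S_=np.sin(np.radians(22))
SL=np.array([[-C,0,S_],[0,-1,0],[S_,0,C]]).T   # slope axes as columns
O=np.array([.5042,.0231,.066]); H=.0213; XO=0.0   # XO: rib centre minus TCP along tool x; H: TCP height in cover frame
def pose(xt,zt,phi,dy=0,dyaw=0):
    """TCP pose for tongue end at slope (xt,zt) m, high end raised phi deg, sideways dy (slope y)"""
    a=np.radians(phi);cx=np.array([np.cos(a),0,np.sin(a)]);cz=np.array([-np.sin(a),0,np.cos(a)])
    p=np.array([xt,dy,zt])+.091*cx+H*cz
    R=Ro.from_euler('z',dyaw)*Ro.from_euler('y',22+phi,degrees=True)*E(P,0,P/2)
    return O+SL@p-R.apply([XO,0,0]),R
E
python3 -c "
from plan import *
plan([.4871,.3374,.051],E(P,0,2.973),[([.487,.337,.27],E(P,0,2.973)),([.50,.20,.31],E(P,0,2.3)),([.50,.08,.31],E(P,0,P/2)),pose(-.07,.06,10)],3)
print(SL)"
```

```text
[0.0, -0.0, -0.219, 0.0, 0.0, 0.0] rows 4.4
[-0.036, -0.133, -0.04, -0.0, -0.0, 0.673] rows 4.5
[-0.089, -0.08, -0.0, -0.0, -0.0, 0.729] rows 4.9
[-0.057, 0.026, 0.148, 0.559, 0.0, 0.0] rows 3.7
end [0.5259, 0.0236, 0.162] [-2.5826, 0.0, 1.571]
[[-0.92718385  0.          0.37460659]
 [ 0.         -1.          0.        ]
 [ 0.37460659  0.          0.92718385]]
```

Request:
{"api": "carry_out", "payload": {"commands": [[0, 0, -0.219, 0, 0, 0], [0, 0, -0.219, 0, 0, 0], [0, 0, -0.219, 0, 0, 0], [0, 0, -0.219, 0, 0, 0], [0, 0, -0.219, 0, 0, 0]]}}

```text
time: 6.3
tool_pos: [0.4886, 0.3374, 0.2774]
ee_rot: [3.135, 0.009, 2.973]
wrist_force: [0.3, 0.2, -1.7]
width: 0.0199
finger_force: 30.0
```

Request:
{"api": "carry_out", "payload": {"commands": [[-0.036, -0.133, -0.04, 0, 0, 0.673], [-0.036, -0.133, -0.04, 0, 0, 0.673], [-0.036, -0.133, -0.04, 0, 0, 0.673], [-0.036, -0.133, -0.04, 0, 0, 0.673], [-0.036, -0.133, -0.04, 0, 0, 0.673]]}}

```text
time: 6.8
tool_pos: [0.5006, 0.1979, 0.311]
ee_rot: [3.14, 0.001, 2.292]
wrist_force: [-0.2, 0.1, -2.0]
width: 0.0197
finger_force: 30.0
```

Request:
{"api": "carry_out", "payload": {"commands": [[-0.089, -0.08, 0, 0, 0, 0.729], [-0.089, -0.08, 0, 0, 0, 0.729], [-0.089, -0.08, 0, 0, 0, 0.729], [-0.089, -0.08, 0, 0, 0, 0.729], [-0.089, -0.08, 0, 0, 0, 0.729]]}}

```text
time: 7.3
tool_pos: [0.4997, 0.0787, 0.31]
ee_rot: [3.141, 0.0, 1.563]
wrist_force: [-0.0, 0.2, -2.9]
width: 0.0196
finger_force: 30.0
```

Request:
{"api": "carry_out", "payload": {"commands": [[-0.057, 0.026, 0.148, 0.559, 0, 0], [-0.057, 0.026, 0.148, 0.559, 0, 0], [-0.057, 0.026, 0.148, 0.559, 0, 0], [-0.057, 0.026, 0.148, 0.559, 0, 0], [-0.057, 0.026, 0.148, 0.559, 0, 0]]}}

```text
time: 7.8
tool_pos: [0.5257, 0.0218, 0.1523]
ee_rot: [-2.567, -0.0, 1.569]
wrist_force: [-0.4, 0.7, -3.0]
width: 0.0199
finger_force: 30.0
```

```bash
python3 - <<'E'
from bench import *
from h import *
from plan import *
import pickle
s=snapshot('wrist');o=get_obs();pickle.dump((s,o),open('w4.pkl','wb'))
for k in('time','tool_pos','ee_rot','width','joint_positions','wrist_force'):print(k,np.round(o[k],4))
R=Ro.from_euler('xyz',o['ee_rot']).as_matrix();p=o['tool_pos']
cx,cy,cz=-R[:,1],-R[:,0],-R[:,2]
oc=p+H*R[:,2]
a=rectify(s,oc+.015*cz,cx,cy,(-.12,.12),(-.10,.10),.0005,True)
b=rectify(s,oc+.05*cz,cx,cy,(-.12,.12),(-.09,.09),.0005,True)
im=np.hstack([a,b])
for k in range(-100,101,20):
    r=int((k/1000+.12)/.0005);cv2.line(im,(0,r),(8 if k else 20,r),(255,0,0),1)
    for c0,h in((0,.10),(400,.09)):
        q=c0+int((k/1000+h)/.0005);cv2.line(im,(q,0),(q,8 if k else 20),(255,0,0),1)
cv2.imwrite('pics/w4.png',im[:,:,::-1])
E
```

```text
time 7.85
tool_pos [0.526  0.0225 0.1572]
ee_rot [-2.5757e+00 -4.0000e-04  1.5700e+00]
width 0.0196
joint_positions [-0.0482  0.49    1.0706 -0.0298  2.1462 -0.0564]
wrist_force [-1.0569 -0.3254 -2.3856]
```

View pics/w4.png

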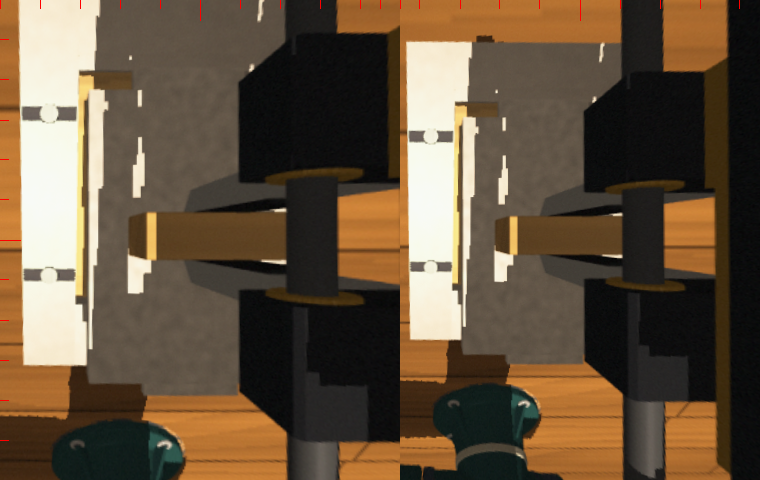

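The cover hangs in the grip as expected: its left edge is at column 89 and the rib end at column 129, so it's centred to within about 0.6 mm sideways. Now I bring the tongue down in front of the lip.

```bash
sed -i 's/XO=0.0 /XO=0.0006 /' plan.py; python3 -c "
from plan import *
plan([.5259,.0236,.162],Ro.from_euler('xyz',[-2.5826,0,1.571]),[pose(-.074,.025,10),pose(-.074,.006,10),pose(-.074,.003,10),pose(-.074,.0,10),pose(-.084,.0015,10),pose(-.091,.0015,10)],4)
"
```

```text
[-0.0011, 0.01, 0.0341, -0.0005, 0.0001, 0.0002] rows 0.7
[0.0, 0.0033, 0.0187, 0.0, 0.0, -0.0] rows 0.4
[0.0, 0.0005, 0.003, 0.0, 0.0, -0.0] rows 0.1
[0.0, 0.0006, 0.003, 0.0, 0.0, -0.0] rows 0.1
[0.0, 0.0095, -0.0033, 0.0, 0.0, -0.0] rows 0.2
[0.0, 0.0069, -0.0012, 0.0, 0.0, -0.0] rows 0.1
end [0.5232, 0.0225, 0.0996] [-2.5831, 0.0, 1.5708]
```

Request:
{"api": "carry_out", "payload": {"commands": [[-0.001, 0.003, 0.01, 0, 0, 0], [-0.001, 0.006, 0.02, 0, 0, 0], [-0.001, 0.01, 0.03, 0, 0, 0], [-0.0011, 0.01, 0.0341, -0.0005, 0, 0], [-0.0011, 0.01, 0.0341, -0.0005, 0, 0]]}}

```text
time: 8.35
tool_pos: [0.5155, 0.022, 0.1277]
ee_rot: [-2.584, 0.0, 1.571]
wrist_force: [0.9, -0.2, -2.4]
width: 0.02
finger_force: 30.0
```

Request:
{"api": "carry_out", "payload": {"commands": [[0, 0.001, 0.006, 0, 0, 0], [0, 0.002, 0.012, 0, 0, 0], [0, 0.003, 0.017, 0, 0, 0], [0, 0.0033, 0.0187, 0, 0, 0], [0, 0.0033, 0.0187, 0, 0, 0]]}}

```text
time: 8.85
tool_pos: [0.509, 0.0217, 0.1091]
ee_rot: [-2.582, -0.0, 1.571]
wrist_force: [0.3, 0.0, -1.8]
width: 0.0198
finger_force: 30.0
```

Request:
{"api": "carry_out", "payload": {"commands": [[0, 0, 0, 0, 0, 0], [0, 0, 0, 0, 0, 0], [0, 0, 0, 0, 0, 0], [0, 0, 0, 0, 0, 0], [0, 0, 0, 0, 0, 0]]}}

```text
time: 9.35
tool_pos: [0.5094, 0.0218, 0.1097]
ee_rot: [-2.583, 0.0, 1.571]
wrist_force: [-0.5, -0.3, -1.3]
width: 0.0201
finger_force: 30.0
```

Request:
{"api": "carry_out", "payload": {"commands": [[0, 0.0002, 0.001, 0, 0, 0], [0, 0.0003, 0.002, 0, 0, 0], [0, 0.0005, 0.003, 0, 0, 0], [0, 0.0005, 0.003, 0, 0, 0], [0, 0.0005, 0.003, 0, 0, 0]]}}

```text
time: 9.85
tool_pos: [0.5081, 0.0217, 0.1068]
ee_rot: [-2.583, 0.0, 1.571]
wrist_force: [0.4, 1.3, -2.2]
width: 0.0196
finger_force: 30.0
```

Request:
{"api": "carry_out", "payload": {"commands": [[0, 0.0002, 0.001, 0, 0, 0], [0, 0.0002, 0.001, 0, 0, 0], [0, 0.0003, 0.0015, 0, 0, 0], [0, 0.0003, 0.0015, 0, 0, 0], [0, 0.0003, 0.0015, 0, 0, 0]]}}

```text
time: 10.35
tool_pos: [0.5076, 0.0218, 0.1054]
ee_rot: [-2.583, 0.0, 1.571]
wrist_force: [0.4, 0.9, -2.3]
width: 0.0197
finger_force: 30.0
```

Request:
{"api": "carry_out", "payload": {"commands": [[0, 0.0001, 0.0008, 0, 0, 0], [0, 0.0001, 0.0008, 0, 0, 0], [0, 0.0003, 0.0015, 0, 0, 0], [0, 0.0003, 0.0015, 0, 0, 0], [0, 0.0003, 0.0015, 0, 0, 0]]}}

```text
time: 10.85
tool_pos: [0.5072, 0.0217, 0.1043]
ee_rot: [-2.583, 0.0, 1.571]
wrist_force: [-0.5, -1.0, -0.6]
width: 0.0195
finger_force: 30.0
```

```bash
python3 - <<'E'
from bench import *
from plan import *
s=snapshot('top');o=get_obs()
for k in('time','tool_pos','ee_rot','wrist_force','wrist_torque'):print(k,np.round(o[k],4))
for z in(.003,.0015,0):print(np.round(pose(-.074,z,10)[0],4))
E
```

```text
time 10.9
tool_pos [0.5072 0.0217 0.1043]
ee_rot [-2.5835e+00  1.0000e-04  1.5709e+00]
wrist_force [ 0.7503  0.1299 -0.2278]
wrist_torque [-0.0098 -0.4702  0.0591]
[0.5081 0.0225 0.1073]
[0.5075 0.0225 0.106 ]
[0.5069 0.0225 0.1046]
```

Light contact (about 2 N) came at zt≈0, so the height model holds. I'll lift 1.5 mm and slide the tongue under the lip.

Request:
{"api": "carry_out", "payload": {"commands": [[0.0006, 0, -0.0015, 0, 0, 0], [0.0006, 0.002, -0.0019, 0, 0, 0], [0.0006, 0.005, -0.0024, 0, 0, 0], [0.0006, 0.0075, -0.0029, 0, 0, 0], [0.0006, 0.0095, -0.0033, 0, 0, 0]]}}

```text
time: 11.4
tool_pos: [0.5171, 0.0223, 0.1014]
ee_rot: [-2.583, 0.0, 1.571]
wrist_force: [0.2, -0.8, -2.3]
width: 0.0197
finger_force: 30.0
```

Request:
{"api": "carry_out", "payload": {"commands": [[0, 0.001, -0.0002, 0, 0, 0], [0, 0.002, -0.0004, 0, 0, 0], [0, 0.003, -0.0006, 0, 0, 0], [0, 0.004, -0.0007, 0, 0, 0], [0, 0.004, -0.0007, 0, 0, 0]]}}

```text
time: 11.9
tool_pos: [0.5207, 0.0223, 0.1002]
ee_rot: [-2.583, 0.0, 1.571]
wrist_force: [0.8, 0.3, -2.9]
width: 0.0197
finger_force: 30.0
```

Request:
{"api": "carry_out", "payload": {"commands": [[0, 0.001, -0.0002, 0, 0, 0], [0, 0.0015, -0.0003, 0, 0, 0], [0, 0.002, -0.0004, 0, 0, 0], [0, 0.002, -0.0004, 0, 0, 0], [0, 0.002, -0.0004, 0, 0, 0]]}}

```text
time: 12.4
tool_pos: [0.5226, 0.0223, 0.0995]
ee_rot: [-2.583, 0.0, 1.571]
wrist_force: [0.9, -0.7, -2.7]
width: 0.0195
finger_force: 30.0
```

```bash
python3 - <<'E'
from bench import *
from plan import *
s=snapshot('top');o=get_obs()
for k in('time','tool_pos','ee_rot','wrist_force','wrist_torque'):print(k,np.round(o[k],4))
print(np.round(pose(-.090,.0015,10)[0],4))
E
```

```text
time 12.45
tool_pos [0.5226 0.0224 0.0995]
ee_rot [-2.5831  0.      1.5708]
wrist_force [ 0.0443  0.7256 -2.4224]
wrist_torque [-0.0296 -0.5352 -0.0205]
[0.5223 0.0225 0.1   ]
```

Request:
{"api": "carry_out", "payload": {"commands": [[0, 0.0005, -0.0001, 0, 0, 0], [0, 0.001, -0.0002, 0, 0, 0], [0, 0.0015, -0.0003, 0, 0, 0], [0, 0.0015, -0.0003, 0, 0, 0], [0, 0.0015, -0.0003, 0, 0, 0]]}}

```text
time: 12.95
tool_pos: [0.5237, 0.0224, 0.0991]
ee_rot: [-2.582, 0.0, 1.571]
wrist_force: [-1.4, -0.8, -0.6]
width: 0.0201
finger_force: 30.0
```

Request:
{"api": "carry_out", "payload": {"commands": [[0, 0.0005, -0.0001, 0, 0, 0], [0, 0.001, -0.0002, 0, 0, 0], [0, 0.0015, -0.0003, 0, 0, 0], [0, 0.0015, -0.0003, 0, 0, 0], [0, 0.0015, -0.0003, 0, 0, 0]]}}

```text
time: 13.45
tool_pos: [0.5241, 0.0225, 0.0993]
ee_rot: [-2.579, 0.0, 1.571]
wrist_force: [-5.5, 0.5, 2.2]
width: 0.0196
finger_force: 30.0
```

Contact with the low wall (about 7 N) came at a commanded xt≈-92 to -93 mm, so the tongue is fully under the lip. I back off about 1.5 mm and lower the high end onto the roller.

```bash
python3 -c "
from plan import *
k=dict(dy=-.0006)
p,R=pose(-.093,.0015,10,**k);print(p)
plan(p,R,[pose(-.0912,.001,10,**k),pose(-.0912,.0008,8,**k),pose(-.0911,.0006,7,**k),pose(-.091,.0004,6.2,**k)],4)
"
```

```text
[0.52510491 0.0231     0.09883844]
[-0.0, -0.0017, 0.0008, 0.0, 0.0, 0.0] rows 0.0
[0.0, -0.0006, 0.0034, -0.0349, 0.0, -0.0] rows 0.2
[-0.0, -0.0005, 0.0018, -0.0175, 0.0, -0.0] rows 0.1
[-0.0, -0.0003, 0.0015, -0.0139, 0.0, -0.0] rows 0.1
end [0.5186, 0.0231, 0.094] [-2.6494, 0.0, 1.5708]
```

Request:
{"api": "carry_out", "payload": {"commands": [[0, -0.0008, 0.0004, 0, 0, 0], [0, -0.0017, 0.0008, 0, 0, 0], [0, -0.0017, 0.0008, 0, 0, 0], [0, -0.0017, 0.0008, 0, 0, 0], [0, -0.0017, 0.0008, 0, 0, 0]]}}

```text
time: 13.95
tool_pos: [0.5236, 0.0224, 0.0987]
ee_rot: [-2.583, 0.0, 1.571]
wrist_force: [-3.2, 0.9, 1.1]
width: 0.0199
finger_force: 30.0
```

Request:
{"api": "carry_out", "payload": {"commands": [[0, -0.0002, 0.0011, -0.0116, 0, 0], [0, -0.0004, 0.0022, -0.0233, 0, 0], [0, -0.0006, 0.0034, -0.0349, 0, 0], [0, -0.0006, 0.0034, -0.0349, 0, 0], [0, -0.0006, 0.0034, -0.0349, 0, 0]]}}

```text
time: 14.45
tool_pos: [0.5213, 0.0223, 0.0959]
ee_rot: [-2.619, 0.0, 1.571]
wrist_force: [-3.1, 0.6, -0.2]
width: 0.0196
finger_force: 30.0
```

Request:
{"api": "carry_out", "payload": {"commands": [[0, -0.0002, 0.0006, -0.006, 0, 0], [0, -0.0003, 0.0012, -0.012, 0, 0], [0, -0.0005, 0.0018, -0.0175, 0, 0], [0, -0.0005, 0.0018, -0.0175, 0, 0], [0, -0.0005, 0.0018, -0.0175, 0, 0]]}}

```text
time: 14.95
tool_pos: [0.5201, 0.0223, 0.0946]
ee_rot: [-2.636, 0.0, 1.571]
wrist_force: [-0.6, -0.6, -0.8]
width: 0.0199
finger_force: 30.0
```

```bash
python3 - <<'E'
from bench import *
from plan import *
s=snapshot('scene');o=get_obs()
for k in('time','tool_pos','ee_rot','wrist_force','wrist_torque'):print(k,np.round(o[k],4))
E
```

```text
time 15.0
tool_pos [0.5202 0.0223 0.0946]
ee_rot [-2.6362e+00  1.0000e-04  1.5708e+00]
wrist_force [-1.4867  0.0975 -1.4428]
wrist_torque [-0.0186 -0.1979 -0.0127]
```

Request:
{"api": "carry_out", "payload": {"commands": [[0, -0.0001, 0.0005, -0.005, 0, 0], [0, -0.0002, 0.001, -0.009, 0, 0], [0, -0.0003, 0.0015, -0.0139, 0, 0], [0, -0.0003, 0.0015, -0.0139, 0, 0], [0, -0.0003, 0.0015, -0.0139, 0, 0]]}}

```text
time: 15.5
tool_pos: [0.5192, 0.0223, 0.0934]
ee_rot: [-2.65, 0.0, 1.571]
wrist_force: [-0.5, -0.5, -2.2]
width: 0.0197
finger_force: 30.0
```

```bash
python3 - <<'E'
from bench import *
from plan import *
from h import *
s=snapshot('scene');o=get_obs()
for k in('time','tool_pos','ee_rot','wrist_force','wrist_torque'):print(k,np.round(o[k],4))
cv2.imwrite('pics/sc5.png',cv2.resize(s['img'][120:270,180:340],(800,600)[:2],interpolation=cv2.INTER_CUBIC)[...,::-1])
E
```

```text
time 15.55
tool_pos [0.5191 0.0223 0.0934]
ee_rot [-2.6500e+00  1.0000e-04  1.5708e+00]
wrist_force [-0.2704 -0.2644 -3.0949]
wrist_torque [-0.0217 -0.4572  0.0353]
```

View pics/sc5.png

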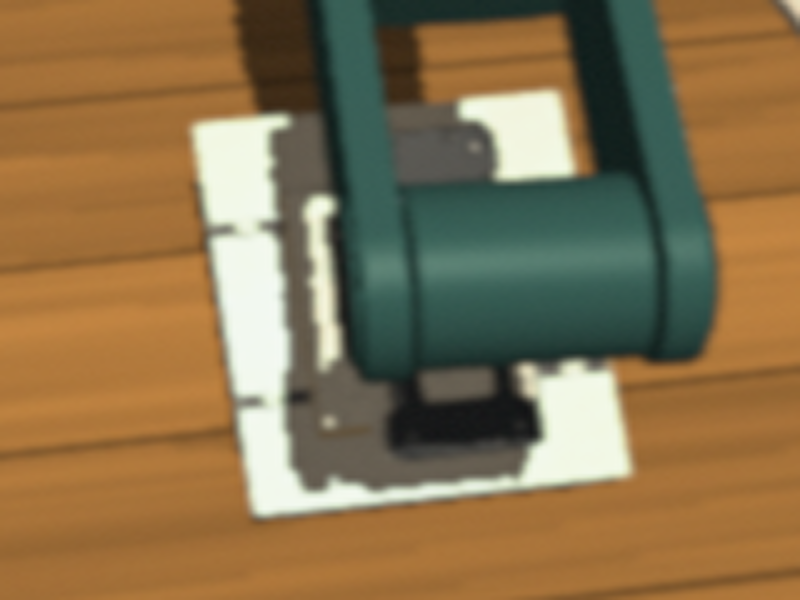

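The arm hides most of the cover in this view; the low end of the panel (250–630, 470–515) looks undisturbed. I keep lowering by feel.

```bash
python3 -c "
from plan import *
k=dict(dy=-.0006)
p,R=pose(-.091,.0004,6.2,**k)
plan(p,R,[pose(-.091,.0003,5.6,**k),pose(-.091,.0002,5.,**k)],4)
"
```

```text
[-0.0, -0.0002, 0.0011, -0.0105, -0.0, 0.0] rows 0.1
[-0.0, -0.0002, 0.001, -0.0104, 0.0, -0.0] rows 0.1
end [0.5173, 0.0231, 0.0924] [-2.6703, 0.0, 1.5708]
```

Request:
{"api": "carry_out", "payload": {"commands": [[0, -0.0001, 0.0005, -0.005, 0, 0], [0, -0.0002, 0.001, -0.01, 0, 0], [0, -0.0002, 0.001, -0.01, 0, 0], [0, -0.0002, 0.001, -0.01, 0, 0], [0, -0.0002, 0.001, -0.01, 0, 0]]}}

```text
time: 16.05
tool_pos: [0.5186, 0.0223, 0.0929]
ee_rot: [-2.66, 0.0, 1.571]
wrist_force: [1.6, -0.9, -1.4]
width: 0.0198
finger_force: 30.0
```

The roller contact is now felt: the force has turned down-slope. I release, back off along the normal, and look.

Request:
{"api": "carry_out", "payload": {"commands": [[0, 0, 0, 0, 0, 0], [0, 0, 0, 0, 0, 0], [0, 0, 0, 0, 0, 0], [0, 0, 0, 0, 0, 0], [0, 0, 0, 0, 0, 0]], "jaw": 0.45}}

```text
time: 16.55
tool_pos: [0.5182, 0.0224, 0.0929]
ee_rot: [-2.659, 0.0, 1.571]
wrist_force: [0.5, -0.2, 0.9]
width: 0.0422
finger_force: 0.0
```

Request:
{"api": "carry_out", "payload": {"commands": [[0, 0, -0.02, 0, 0, 0], [0, 0, -0.05, 0, 0, 0], [0, 0, -0.08, 0, 0, 0], [0, 0, -0.11, 0, 0, 0], [0, 0, -0.12, 0, 0, 0]]}}

```text
time: 17.05
tool_pos: [0.5756, 0.0223, 0.2022]
ee_rot: [-2.665, 0.0, 1.571]
wrist_force: [-0.6, -0.6, -0.5]
width: 0.0422
finger_force: 0.0
```

Request:
{"api": "carry_out", "payload": {"commands": [[0, 0, 0, 0, 0, 0], [0, 0, 0, 0, 0, 0], [0, 0, 0, 0, 0, 0], [0, 0, 0, 0, 0, 0], [0, 0, 0, 0, 0, 0]], "jaw": 0}}

```text
time: 17.55
tool_pos: [0.5734, 0.0224, 0.1985]
ee_rot: [-2.658, 0.0, 1.571]
wrist_force: [-0.1, 0.3, -0.3]
width: 0.0059
finger_force: 0.0
```

```bash
python3 - <<'E'
from bench import *
from plan import *
from h import *
import pickle
s=snapshot('wrist');o=get_obs();pickle.dump((s,o),open('w6.pkl','wb'))
for k in('time','tool_pos','ee_rot','wrist_force','wrist_torque'):print(k,np.round(o[k],4))
p,R=pose(-.091,.0003,5.6,-.0006);print(p)
a=np.radians(6.2);ex,ey,ez=SL.T
cx=np.cos(a)*ex+np.sin(a)*ez;cz=-np.sin(a)*ex+np.cos(a)*ez
t=O-.091*ex   # tongue end
A=rectify(s,t+.015*cz,cx,-(-ey),(-.03,.22),(-.1,.1),.0005,True)
B=rectify(s,O+.015*ez,ex,ey,(-.14,.14),(-.1,.1),.0005,True)
h=max(len(A),len(B));A=cv2.copyMakeBorder(A,0,h-len(A),0,0,0)
cv2.imwrite('pics/w6.png',np.hstack([A,B])[...,::-1])
E
```

```text
time 17.6
tool_pos [0.5735 0.0224 0.1987]
ee_rot [-2.6582  0.      1.5708]
wrist_force [-0.8417 -1.0523  0.5693]
wrist_torque [-0.032  -0.2829  0.0218]
[0.51790979 0.0231     0.09322503]
```

View pics/w6.png

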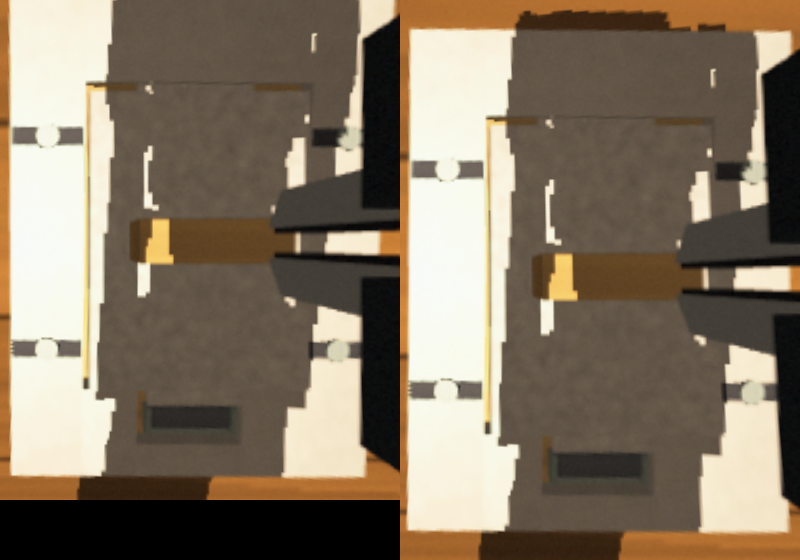

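The cover lies on the roller with its tongue under the lip and even gaps: wall at column 487 against plate edge 492 on the left, 711 against 714 on the right. Now I press at press_point with shut fingers.

```bash
cat >> plan.py <<'E'
def press(x,z,tilt=24,dy=-.0006):
    return O+SL@np.array([x,dy,z]),Ro.from_euler('y',tilt,degrees=True)*E(P,0,P/2)
E
python3 -c "
from plan import *
p,R=pose(-.091,.0004,6.2,dy=-.0006)
p=p+R.apply([0,-.0002,.001-.12]);R=R*Ro.from_rotvec([-.01,0,0])
plan(p,R,[press(.044,.09),press(.044,.036),press(.044,.029),press(.0445,.024),press(.045,.019),press(.045,.015),press(.045,.0135)],4)
"
```

```text
[0.0006, -0.0533, 0.0653, -0.0633, -0.0, 0.0] rows 1.7
[-0.0, 0.0018, 0.0539, -0.0, -0.0, 0.0] rows 1.1
[-0.0, 0.0003, 0.007, -0.0, 0.0, 0.0] rows 0.1
[-0.0, -0.0003, 0.005, -0.0, -0.0, 0.0] rows 0.1
[-0.0, -0.0004, 0.0051, -0.0, 0.0, 0.0] rows 0.1
[-0.0, 0.0002, 0.004, -0.0, -0.0, 0.0] rows 0.1
[-0.0, 0.0, 0.0015, -0.0, 0.0, 0.0] rows 0.0
end [0.4675, 0.0237, 0.0953] [-2.7227, 0.0, 1.5708]
```

Request:
{"api": "carry_out", "payload": {"commands": [[0.0006, -0.0533, 0.03, -0.0633, 0, 0], [0.0006, -0.0533, 0.05, -0.0633, 0, 0], [0.0006, -0.0533, 0.0653, -0.0633, 0, 0], [0.0006, -0.0533, 0.0653, -0.0633, 0, 0], [0.0006, -0.0533, 0.0653, -0.0633, 0, 0]]}}

```text
time: 18.1
tool_pos: [0.4966, 0.023, 0.1664]
ee_rot: [-2.723, 0.0, 1.571]
wrist_force: [0.3, -0.2, 0.6]
width: 0.0004
finger_force: 0.0
```

Request:
{"api": "carry_out", "payload": {"commands": [[0, 0.0006, 0.018, 0, 0, 0], [0, 0.0012, 0.036, 0, 0, 0], [0, 0.0016, 0.048, 0, 0, 0], [0, 0.0018, 0.0539, 0, 0, 0], [0, 0.0018, 0.0539, 0, 0, 0]]}}

```text
time: 18.6
tool_pos: [0.4762, 0.0229, 0.1158]
ee_rot: [-2.722, 0.0, 1.571]
wrist_force: [-0.4, 0.4, -0.6]
width: 0.0005
finger_force: 0.0
```

Request:
{"api": "carry_out", "payload": {"commands": [[0, 0, 0.0015, 0, 0, 0], [0, 0, 0.003, 0, 0, 0], [0, 0, 0.0045, 0, 0, 0], [0, 0.0003, 0.006, 0, 0, 0], [0, 0.0003, 0.007, 0, 0, 0]]}}

```text
time: 19.1
tool_pos: [0.4736, 0.0229, 0.1095]
ee_rot: [-2.723, 0.0, 1.571]
wrist_force: [1.2, 1.0, -0.4]
width: 0.0008
finger_force: 0.5
```

Request:
{"api": "carry_out", "payload": {"commands": [[0, 0, 0.001, 0, 0, 0], [0, 0, 0.002, 0, 0, 0], [0, -0.0001, 0.003, 0, 0, 0], [0, -0.0002, 0.004, 0, 0, 0], [0, -0.0003, 0.005, 0, 0, 0]]}}

```text
time: 19.6
tool_pos: [0.4712, 0.023, 0.1049]
ee_rot: [-2.723, 0.0, 1.571]
wrist_force: [0.0, -0.3, 0.1]
width: 0.0004
finger_force: 0.0
```

Request:
{"api": "carry_out", "payload": {"commands": [[0, 0, 0.001, 0, 0, 0], [0, -0.0001, 0.002, 0, 0, 0], [0, -0.0002, 0.003, 0, 0, 0], [0, -0.0002, 0.003, 0, 0, 0], [0, -0.0002, 0.003, 0, 0, 0]]}}

```text
time: 20.1
tool_pos: [0.4699, 0.0229, 0.1024]
ee_rot: [-2.723, 0.0, 1.571]
wrist_force: [0.5, -1.0, 1.2]
width: 0.0008
finger_force: 0.0
```

Request:
{"api": "carry_out", "payload": {"commands": [[0, 0, 0.001, 0, 0, 0], [0, -0.0001, 0.002, 0, 0, 0], [0, -0.0002, 0.002, 0, 0, 0], [0, -0.0002, 0.002, 0, 0, 0], [0, -0.0002, 0.002, 0, 0, 0]]}}

```text
time: 20.6
tool_pos: [0.4689, 0.023, 0.1007]
ee_rot: [-2.723, 0.0, 1.571]
wrist_force: [-0.1, -0.3, -1.0]
width: 0.0005
finger_force: 0.0
```

```bash
python3 - <<'E'
from bench import *
from plan import *
from h import *
import pickle
s=snapshot('top');sc=snapshot('scene');o=get_obs();pickle.dump((s,sc,o),open('t7.pkl','wb'))
for k in('time','tool_pos','ee_rot','wrist_force','wrist_torque'):print(k,np.round(o[k],4))
q=SL.T@(o['tool_pos']-O);print('tip in slope',np.round(q,4))
S0=pickle.load(open('s0.pkl','rb'))
for n,x in(('top',s),('scene',sc)):
    W=cloud(x);L=(W-O)@SL
    m=(abs(L[...,1])<.05)&(L[...,2]<.06)&(x['range_z']>0)
    for a in np.arange(-.09,.1,.015):
        k=m&(abs(L[...,0]-a)<.0075)&(abs(L[...,1])>.036)
        if k.sum()>3: print(n,round(a,3),k.sum(),np.round(np.median(L[k][:,2])*1000,1))
E
```

```text
time 20.7
tool_pos [0.4689 0.023  0.1007]
ee_rot [-2.7229e+00  1.0000e-04  1.5708e+00]
wrist_force [ 0.384  -0.0998  0.2554]
wrist_torque [-0.0506 -0.2874  0.0057]
tip in slope [0.0457 0.0001 0.019 ]
top -0.09 10 16.7
top -0.075 12 17.1
top -0.06 12 16.8
top -0.045 10 16.1
top 0.06 9 17.1
top 0.075 6 14.9
top 0.09 11 18.5
scene -0.09 66 15.2
scene -0.075 64 13.8
scene -0.06 64 15.5
scene -0.045 65 14.9
scene -0.03 42 15.4
scene -0.015 32 14.7
scene 0.0 35 14.6
scene 0.015 42 14.9
scene 0.03 45 15.1
scene 0.045 32 15.1
scene 0.06 32 14.7
scene 0.075 28 15.5
scene 0.09 28 15.5
```

The plate now reads flush (z≈15 mm along its whole length), so it seems to have snapped past during the press. I'll press gently to confirm it's fully home.

Request:
{"api": "carry_out", "payload": {"commands": [[0, 0, 0.001, 0, 0, 0], [0, 0, 0.002, 0, 0, 0], [0, 0, 0.003, 0, 0, 0], [0, 0, 0.003, 0, 0, 0], [0, 0, 0.003, 0, 0, 0]]}}

```text
time: 21.2
tool_pos: [0.4676, 0.0229, 0.0979]
ee_rot: [-2.723, 0.0, 1.571]
wrist_force: [0.2, -0.6, 0.6]
width: 0.0007
finger_force: 0.0
```

Request:
{"api": "carry_out", "payload": {"commands": [[0, 0, 0.0007, 0, 0, 0], [0, 0, 0.0014, 0, 0, 0], [0, 0, 0.002, 0, 0, 0], [0, 0, 0.002, 0, 0, 0], [0, 0, 0.002, 0, 0, 0]]}}

```text
time: 21.7
tool_pos: [0.4675, 0.0229, 0.0973]
ee_rot: [-2.725, 0.0, 1.571]
wrist_force: [1.3, 0.4, 5.4]
width: 0.0004
finger_force: 2.6
```

Request:
{"api": "carry_out", "payload": {"commands": [[0, 0, 0.0005, 0, 0, 0], [0, 0, 0.001, 0, 0, 0], [0, 0, 0.001, 0, 0, 0], [0, 0, 0.001, 0, 0, 0], [0, 0, 0.001, 0, 0, 0]]}}

```text
time: 22.2
tool_pos: [0.4675, 0.0229, 0.0973]
ee_rot: [-2.726, 0.0, 1.571]
wrist_force: [1.9, 0.3, 8.4]
width: 0.0006
finger_force: 4.0
```

Request:
{"api": "carry_out", "payload": {"commands": [[0, 0, -0.02, 0, 0, 0], [0, 0, -0.06, 0, 0, 0], [0, 0, -0.1, 0, 0, 0], [0, 0, -0.14, 0, 0, 0], [0, 0, -0.16, 0, 0, 0]]}}

```text
time: 22.7
tool_pos: [0.5331, 0.0229, 0.2444]
ee_rot: [-2.728, 0.0, 1.571]
wrist_force: [1.1, -0.3, -0.2]
width: 0.0003
finger_force: 0.0
```

Request:
{"api": "carry_out", "payload": {"commands": [[-0.05, 0, 0, 0, 0, 0], [-0.1, 0, 0, 0, 0, 0], [-0.14, 0, 0, 0, 0, 0], [-0.14, 0, 0, 0, 0, 0], [-0.14, 0, 0, 0, 0, 0]]}}

```text
time: 23.2
tool_pos: [0.5313, -0.1176, 0.2408]
ee_rot: [-2.722, -0.001, 1.569]
wrist_force: [-0.7, -0.0, 0.6]
width: 0.0004
finger_force: 0.0
```

```bash
python3 - <<'E'
from bench import *
from plan import *
from h import *
s=snapshot('wrist');t=snapshot('scene');o=get_obs()
for k in('time','tool_pos','wrist_force'):print(k,np.round(o[k],4))
ex,ey,ez=SL.T
A=rectify(s,O+.015*ez,ex,ey,(-.14,.14),(-.1,.1),.0005,True)
B=rectify(t,O+.015*ez,ex,ey,(-.14,.14),(-.1,.1),.0005)
cv2.imwrite('pics/w8.png',np.hstack([A,B])[...,::-1])
L=(cloud(t)-O)@SL
for a in np.arange(-.07,.08,.02):
    for y in(-.045,.045):
        k=(abs(L[...,0]-a)<.01)&(abs(L[...,1]-y)<.008)&(abs(L[...,2])<.06)
        print(round(a,3),y,k.sum(),np.round(np.median(L[k][:,2])*1000,1))
E
```

```text
time 23.3
tool_pos [ 0.5315 -0.1161  0.2412]
wrist_force [-0.4512  0.2415 -0.2105]
-0.07 -0.045 54 14.7
-0.07 0.045 51 14.6
-0.05 -0.045 49 15.4
-0.05 0.045 50 15.2
-0.03 -0.045 48 15.7
-0.03 0.045 50 14.2
-0.01 -0.045 44 15.0
-0.01 0.045 48 14.9
0.01 -0.045 41 15.5
0.01 0.045 50 15.0
0.03 -0.045 47 15.3
0.03 0.045 48 15.5
0.05 -0.045 48 15.5
0.05 0.045 47 14.8
0.07 -0.045 46 14.4
0.07 0.045 51 14.2
```

View pics/w8.png

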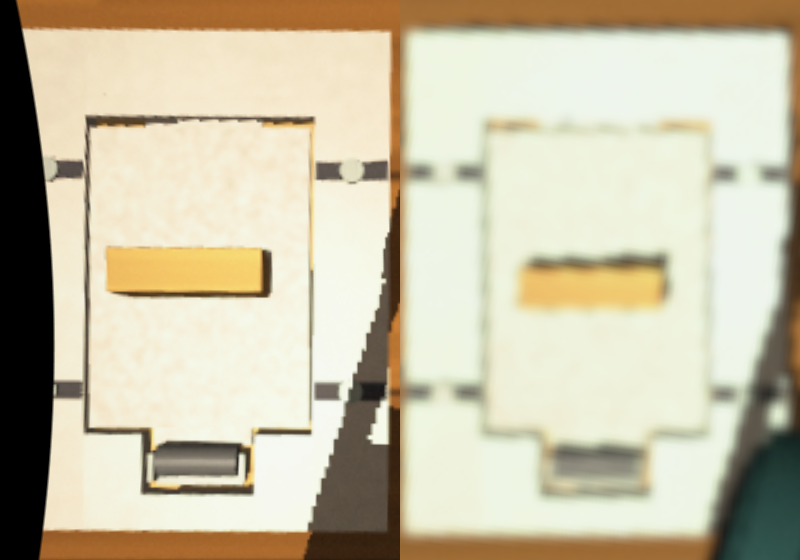

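The last view shows the plate flush in the recess, spanning columns 87–313 and rows 118–432. The roller at (197,460) has sprung back over the tab, the gaps are even and the gripper is clear of everything.

```bash
python3 -c "
from bench import *
print(close_job())"
```

```text
the job is handed in; nothing more can be done
None
```

The cover is back in its recess, flush to about 1 mm and square with its tongue under the lip and the roller sprung back over the tab. It has been released, and the job was handed in at about 23 s; no move was made near the hex case, pot or funnel, though I did not re-check them at the end.

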